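# Drop a feed ball into the cricket keeper

### The arm

A 6-joint arm with a two-finger parallel gripper is mounted at the origin on the work surface. World frame = base frame: x ahead of the robot, y to its left, z up, the work surface at z = 0. Lengths are in m, angles in rad, forces in N, time in s.
With the tool pointing down it reaches from about 0.3 to 0.825 m from the base axis. Payload 5.4 kg.
Tool frame: the origin (TCP) lies on the centre line of the jaws, within the pads' length; the fingertips stand 22 mm ahead of it and the grasp point (between the pads) lies 3 mm ahead of it; z points along the fingers, y is the line along which they close (so a half turn about z gives the same grasp; the last joint's range is limited). The gripper opens to 92 mm and grips with 3 to 60 N. Pads are 20 mm wide; open, the fingers measure 128 mm over their backs; the gripper's body (75 mm by 189 mm) begins 69 mm behind the grasp point.
Start: joints at [-1.531, 0.158, 1.597, -0, 1.386, -0.21], TCP at [0.142, -0.557, 0.237] pointing down, gripper open.
Joint ranges: [-2.91, 2.91], [-0.94, 2.29], [0.18, 2.7], [-1.29, 4.43], [0.17, 2.64], [-3, 3]. Speed limits (rad/s): [2.57, 2.57, 3.14, 3.14, 3.14, 3.14].

### API

Orientations are given as [roll, pitch, yaw] about the fixed x, y, z axes, in that order (R = Rz(yaw) Ry(pitch) Rx(roll)).
In Python, from cell import state, grab_frame, hand_in gives the robot as it stands.
- The arm moves only by the tool apply_moves, never from a script. Its argument "plan" is text: rows parted by semicolons, each of 7 numbers parted by spaces: the closure, from -1 (fully open) to 1 (shut), then the shift along the tool's x, y, z in m, then the turn, a rotation vector about the tool's x, y, z in degrees. A call has 1 to 5 rows; each row is the pose to reach, as a shift and turn from the pose commanded when the call began, along the tool's axes at that moment; what a row does not reach only later rows make up. A row lasts 1/10 s, in which the tool goes at most 50 mm and 8.59 degrees, less where a joint would pass 70% of its speed; a pose out of reach is approached as far as the arm can. A call with a gripper value outside its range is refused whole. The fingers move at their own pace and stop on an object; "squeeze" is the grip in N (left out, the last holds). Time passes only in rows, so rows that repeat a pose let the fingers close. It gives the time, the measured TCP pose, the force, the opening and the grip force at its end, in the units of the state.
- state(): the state, without advancing time (a new reading comes with each control period).
- grab_frame(name): name is "scene" or "top" or "wrist"; returns a dict with "pixels" (400x640x3 uint8, red, green, blue), "range_z" (400x640 float32, m along the optical axis (not along the pixel's ray), 0 where there is no reading), "camera_matrix" (3x3 intrinsics, pixels), "position" and "rotation" of the camera in the world; the wrist camera has in their place "hand_eye" (4x4, takes a point from camera to tool coordinates, whose origin is the TCP and whose axes are the flange's). Camera axes: x right, y down, z forward; pixel columns grow to the right and rows downward; lengths in m; the calibration is good to about 2 mm. A picture is of the moment at which its call begins: read the wrist's pose just before it.
- hand_in(): hands the job in; it is judged then, once.
The state is a dict: "clock": time; "joint_positions": joint angles; "qvel": joint speeds; "tau": joint torques, N m; "tcp_pos": TCP position; "tcp_rot": TCP orientation; "ft_force": force on the tool from outside, world axes, zero at the start; "wrist_torque": the same for the moment, N m; "opening": finger opening in m; "finger_force": force on a finger pad.
Only numpy, scipy, OpenCV 4.12 (cv2) and the standard library are available. Lean on these libraries where they do the work, as an engineer would, in place of code of your own. Each camera call takes 0.05 s, during which the arm holds its last target. There are 200 camera calls.

### The job

Feed the crickets: push the keeper's sliding hatch fully open, then press down the broad paddle end of the rocking lever until the gate at its other end lifts and the feed ball rolls through the opening into the keeper. Let the lever come back up, then push the hatch fully shut. Do not touch the ball or the gate, and leave the other things on the plank where they stand.

Things in the scene. Friction and masses are not known exactly. Their poses are not given: they have to be found in the camera images.
- keeper: fixed clear cricket keeper with feed chute; origin on the plank, z up. Own frame, mm: closed box x -60 to 60, y 5 to 180, roof top z 72, roof opening x -28 to 28, y 20 to 80; runners beside the hatch (x -41, 41) up to z 80. Lever along own x at y -30: gate at x 0, pivot x -60, z 135 (posts to z 146), paddle x -145, on the robot's side
- spout (a point): lower end of the chute floor, just above the roof opening, 90 mm up, at keeper's x 0, y 25. The grey chute (36 mm wide, walls 22 high) runs along the keeper's y from y -120 to here, sloping 8 degrees down; its upper end reaches 133 mm above the plank
- lever (a joint): angle of the rocking lever (rad): 0 at rest (gate down, lever level), up to 0.5 at its stop (paddle pressed fully down, gate fully up). A spring returns it when let go; pressing at the paddle centre takes about 2 N at the start and 4 N at the stop. The gate clears the ball from about 0.35; the ball then needs about 1 s to roll in
- paddle (a point): centre of the upper face of the lever's paddle, a flat steel plate 40 mm (along the lever) by 50 mm by 8 mm thick, 85 mm from the pivot; at rest its face is level 139 mm above the plank, pressed to the stop it is about 98 mm up and has moved about 10 mm towards the pivot. Free air below it
- hatch (a joint): how far the hatch is slid open (m): 0 shut, 0.065 fully open; slides along the keeper's own +y to open, with about 1 N of friction, and stays where it is left
- tab (a point): top centre of the upright tab on the white hatch: 50 mm wide (keeper's x), 10 thick (its y), rising 22 above the hatch plate; tab top 100 mm, plate top 78 mm above the plank. The plate, 74 by 100, reaches 93 mm from the tab's centre to the chute side (keeper's -y) and 7 mm to the other. Shut, the tab is at keeper's x 0, y 105; it moves with the hatch
- gate: the small upright aluminium plate (34 wide, 37 high, 4 thick) hanging plumb from a pin at the lever's far end, closing the chute in front of the ball; origin at the pin, 135 mm up at rest, 4 mm below the plate's upper edge. Not to be touched
- ball: the hard terracotta-coloured feed ball, 22 mm across, about 12 g; origin on its surface (at the start its underside); waits in the chute behind the gate. Not to be touched
- ball_center (a point): centre of the feed ball, 111 mm up at the start
- dish: glazed blue ceramic bowl, 100 mm across, 30 high, origin under its centre; bystander
- hook: bent steel hook lying flat, about 135 mm long, 12 mm high; bystander
- pipettes: white pipette holder 50 by 90 by 45 mm with three pipettes rising to 105 mm; bystander
- rock: mossy-green resin rock, about 80 by 60 by 55 mm; bystander
- jar: small jar, 56 mm across, 75 high; bystander
- cup: white plastic cup, 60 mm across, 60 high; bystander

How it is judged:
On the way, in this order (a step that is already met when the one before it is completed fails the run):
1. the hatch is pushed open (at least 52 of its 65 mm) (value of joint hatch above 0.052 m), for 0.2 s.
2. the ball has rolled into the keeper (x of ball_center in the frame of keeper between -0.06 and 0.06 m and y of ball_center in the frame of keeper between 0.005 and 0.18 m and z of ball_center in the frame of keeper below 0.055 m), for 0.2 s.
At the end, for the whole second after the job is handed in: the ball is inside the keeper, the hatch is shut (within 6 mm) and the lever is back up (within 0.05 rad) (all of step 2 and value of joint hatch below 0.006 m and value of joint lever below 0.05 rad); the robot touches nothing.
It fails at once if the robot touched, lifted or carried the ball (contact force between any of the fingers, the arm and ball above 0.1 N or height (world z) of ball_center above 0.135 m).
It fails at once if the gate was lifted directly instead of by the paddle (contact force between any of the fingers, the arm and gate above 0.5 N).
It fails at once if the ball spilled onto the plank (height (world z) of ball_center below 0.055 m and not (x of ball_center in the frame of keeper between -0.06 and 0.06 m and y of ball_center in the frame of keeper between 0.005 and 0.18 m)).
It fails at once if another thing on the plank was shifted by more than 20 mm or lifted (distance of any of dish, hook, pipettes, rock, jar, cup from where it was at the start of the episode above 0.02 m).
It also fails if it takes over 53 s, if anything falls off the work surface, if the arm or the gripper's body presses on something with over 40 N, if the wrist force passes 120 N, or if a joint passes its speed limit or range.

## Working session

There is one attempt and no reset: what is moved stays moved. The work goes in short steps, Python scripts to look and compute and a tool call to move; the robot and the scene stay as the last step left them, time stands still between calls to the robot, and variables do not carry over. Pictures are saved under pics/ and viewed, at most 10 in all, crops included, and the job is handed in when it is done.

Besides the shell and the picture viewer there is one more tool, called after "Emit:" by a JSON object that holds its "api" and its "payload", one argument or row to a line. apply_moves: Moves the arm, as the interface text tells. Its arguments: {"type":"object","properties":{"plan":{"type":"string"},"squeeze":{"type":"number"}},"required":["plan"]}

```bash
mkdir -p pics
cat > h.py <<'E'
import numpy as np, cv2
from cell import state, grab_frame, hand_in
def pts(f):
    K=np.array(f["camera_matrix"]);z=f["range_z"];v,u=np.mgrid[:400,:640]
    P=np.stack([(u-K[0,2])/K[0,0]*z,(v-K[1,2])/K[1,1]*z,z],-1)
    return P@np.array(f["rotation"]).T+np.array(f["position"])
def save(f,n): cv2.imwrite("pics/"+n,cv2.cvtColor(f["pixels"],cv2.COLOR_RGB2BGR))
E
python3 - <<'E'
from h import *
for n in("scene","top"):
    f=grab_frame(n);save(f,n+".png");np.savez(n+".npz",**f);print(n,f["position"],f["rotation"],f["camera_matrix"])
print(state())
E
```

```text
scene [ 0.93477462 -0.45521188  0.48126501] [-2.14055039 -0.01645274  0.62082131] [[377.6182033    0.         316.18435095]
 [  0.         377.6182033  201.19304498]
 [  0.           0.           1.        ]]
top [0.42073167 0.0448923  1.00000463] [-2.95695747 -0.01948158 -1.55222787] [[417.32596188   0.         318.91711214]
 [  0.         417.32596188 197.07661338]
 [  0.           0.           1.        ]]
{'clock': 0.1, 'joint_positions': array([-1.53110604e+00,  1.58989268e-01,  1.59807944e+00, -9.46542933e-06,
        1.38620190e+00, -2.10106492e-01]), 'qvel': array([-0.00045194, -0.00282116, -0.00183668,  0.00191119,  0.00117893,
        0.00127173]), 'tau': array([ 7.11750999e-05, -3.86502028e+01, -3.22961533e+01,  7.02751614e-02,
        3.38499947e-02, -4.18332752e-05]), 'tcp_pos': array([ 0.14209606, -0.55662849,  0.23572898]), 'tcp_rot': array([-3.13994966e+00, -3.40862941e-04,  2.49798248e-01]), 'ft_force': array([-0.82022517,  0.49082074,  0.44125456]), 'wrist_torque': array([-0.03051191,  0.03339217, -0.02431174]), 'finger_force': 0.0, 'opening': 0.09206893510480212}
```

View pics/top.png

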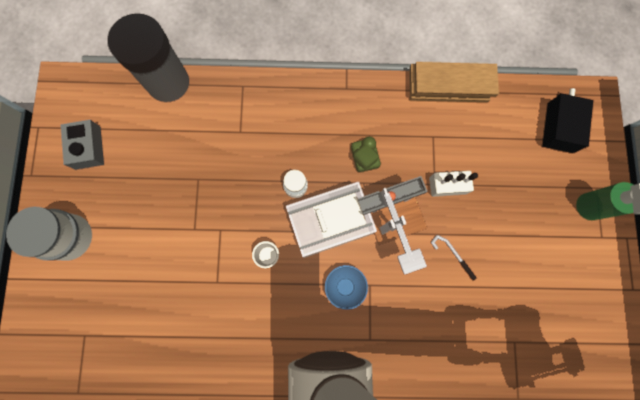

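View pics/scene.png

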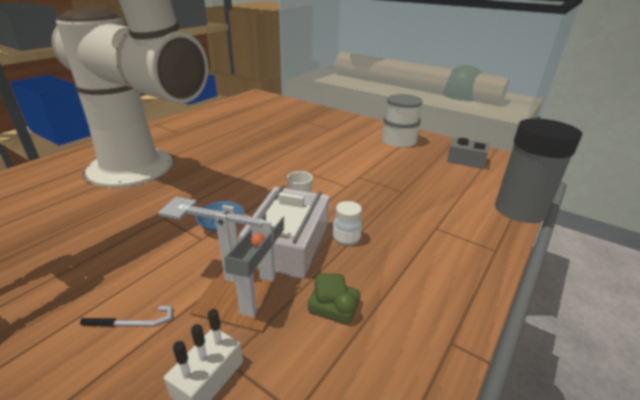

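The top view shows the keeper around (330,218), the tab near (322,220), the chute up to (425,185), the paddle at (412,260), the dish at (346,287) and the hook at (455,255). The scene view agrees.

```bash
cat >> h.py <<'E'
from scipy.spatial.transform import Rotation as R
def pts(f):
    K=np.array(f["camera_matrix"]);z=f["range_z"];v,u=np.mgrid[:400,:640]
    P=np.stack([(u-K[0,2])/K[0,0]*z,(v-K[1,2])/K[1,1]*z,z],-1)
    M=np.array(f["rotation"]); M=R.from_euler("xyz",M).as_matrix() if M.size==3 else M
    return P@M.T+np.array(f["position"])
E
python3 - <<'E'
from h import *
f=dict(np.load("top.npz"));P=pts(f);Z=P[...,2]
def rect(m,n):
    q=P[m];c,s,a=cv2.minAreaRect((q[:,:2]*1000).astype(np.float32));print(n,m.sum(),np.round(c),np.round(s),round(a,1),"z",np.median(q[:,2]).round(4),"mean",q.mean(0).round(4))
def box(x0,x1,y0,y1):
    m=np.zeros(Z.shape,bool);m[y0:y1,x0:x1]=1;return m
rect(box(395,430,245,280)&(Z>.12),"paddle")
rect(box(380,402,185,245)&(Z>.125),"lever")
rect(box(280,380,180,260)&(Z>.05)&(Z<.11),"keeper")
rect(box(305,335,200,245)&(Z>.090)&(Z<.11),"tab")
rect(box(355,430,175,220)&(Z>.09)&(Z<.165),"chute")
rect(box(320,375,260,312)&(Z>.015),"dish")
rect(box(280,310,165,200)&(Z>.03),"jar")
rect(box(248,282,238,272)&(Z>.03),"cup")
for v in (215,220,225): print(Z[v,300:350:2].round(3))
crop=cv2.resize(f["pixels"][170:280,270:440],None,fx=4,fy=4,interpolation=cv2.INTER_CUBIC);cv2.imwrite("pics/crop.png",crop[...,::-1])
E
```

```text
paddle 543 [431. -74.] [ 57. 231.] 19.0 z 0.1376 mean [ 0.4539 -0.1562  0.1519]
lever 370 [492. -79.] [100. 268.] 50.6 z 0.1378 mean [ 0.5458 -0.1233  0.1448]
keeper 4565 [579.  -2.] [178. 207.] 20.0 z 0.0742 mean [0.5499 0.0047 0.0755]
tab 107 [538.  26.] [49. 10.] 20.6 z 0.098 mean [0.5375 0.0256 0.098 ]
chute 1262 [ 575. -132.] [ 77. 145.] 20.4 z 0.1071 mean [ 0.5916 -0.1301  0.1115]
dish 729 [403. -29.] [117.  98.] 36.4 z 0.0241 mean [ 0.394  -0.0347  0.046 ]
jar 507 [542.  58.] [238.  55.] 19.0 z 0.0733 mean [0.6224 0.0859 0.083 ]
cup 249 [458. 109.] [137.  58.] 82.7 z 0.057 mean [0.4644 0.15   0.0787]
[0.071 0.072 0.073 0.07  0.073 0.071 0.073 0.071 0.081 0.1   0.097 0.078
 0.074 0.074 0.076 0.077 0.075 0.077 0.078 0.078 0.078 0.076 0.075 0.076
 0.079]
[0.068 0.07  0.07  0.074 0.068 0.072 0.069 0.072 0.071 0.09  0.099 0.096
 0.078 0.077 0.077 0.079 0.077 0.076 0.076 0.074 0.077 0.079 0.078 0.078
 0.072]
[0.071 0.071 0.07  0.073 0.071 0.07  0.072 0.071 0.069 0.07  0.095 0.101
 0.098 0.078 0.072 0.077 0.077 0.079 0.075 0.074 0.075 0.078 0.075 0.08
 0.076]
```

View pics/crop.png

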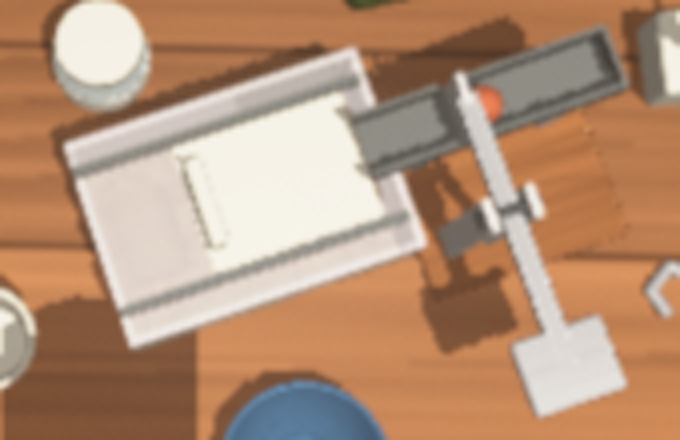

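```bash
cat >> h.py <<'E'
TH=np.radians(20.5); O=np.array([.5375,.0256])-.105*np.array([-np.sin(TH),np.cos(TH)])
def k2w(x,y): return O+[x*np.cos(TH)-y*np.sin(TH),x*np.sin(TH)+y*np.cos(TH)]
def w2k(p): d=np.array(p)[:2]-O; c,s=np.cos(TH),np.sin(TH); return np.array([c*d[0]+s*d[1],-s*d[0]+c*d[1]])
def go(x,y,z):
    s=state();T=R.from_euler("xyz",s["tcp_rot"]);G=R.from_euler("xyz",[np.pi,0,TH+np.pi/2])
    print("shift",T.inv().apply(np.r_[k2w(x,y),z]-s["tcp_pos"]).round(4),"turn",np.degrees((T.inv()*G).as_rotvec()).round(2),"now k",w2k(s["tcp_pos"]).round(4),s["tcp_pos"][2].round(4),"F",s["ft_force"].round(2),"t",s["clock"])
E
python3 - <<'E'
from h import *
f=dict(np.load("top.npz"));P=pts(f);Z=P[...,2];m=np.zeros(Z.shape,bool);m[243:280,395:430]=1
q=P[m&(abs(Z-.138)<.008)];k=np.array([w2k(p) for p in q]);k=k[k[:,0]<-122]
print("paddle k range",k.min(0),k.max(0),np.median(k,0))
m[:]=0;m[170:225,350:432]=1
for n,lo,hi in(("chute",.09,.15),):
    k=np.array([w2k(p) for p in P[m&(Z>lo)&(Z<hi)]]);k=k[k[:,1]<-50];print(np.percentile(k,[2,98],0))
go(0,.082,.2)
E
```

```text
Traceback (most recent call last):
ValueError: zero-size array to reduction operation minimum which has no identity
```

Run:
```python
from h import *
f=dict(np.load("top.npz"));P=pts(f);Z=P[...,2];m=np.zeros(Z.shape,bool);m[243:280,395:430]=1
q=P[m&(abs(Z-.138)<.008)];k=np.array([w2k(p) for p in q]);k=k[k[:,0]<-.122]
print("paddle k",np.percentile(k,[2,50,98],0).round(4))
m[:]=0;m[170:225,350:432]=1
k=np.array([w2k(p) for p in P[m&(Z>.09)&(Z<.16)]]);k=k[k[:,1]<-.05];print(np.percentile(k,[2,98],0).round(4))
go(0,.082,.2)
```

```text
paddle k [[-0.1643 -0.0634]
 [-0.1451 -0.0392]
 [-0.1252 -0.0155]]
[[-0.062  -0.127 ]
 [ 0.0166 -0.051 ]]
shift [ 0.5295 -0.4435  0.0366] turn [-5.000e-02 -9.000e-02 -9.619e+01] now k [-0.5743 -0.3019] 0.2357 F [-0.82  0.49  0.44] t 0.1
```

Run:
```python
from h import *
f=dict(np.load("top.npz"));K=f["camera_matrix"];M=R.from_euler("xyz",f["rotation"]).as_matrix();p=f["position"]
def ray(u,v,z):
    d=M@np.linalg.solve(K,[u,v,1]);return p+d*(z-p[2])/d[2]
for n,u,v,z in[("c1",65,145,.072),("c2",355,48,.072),("c3",425,245,.072),("c4",132,348,.072),("tab a",190,157,.1),("tab b",218,247,.1),("p1",512,347,.139),("p2",598,316,.139),("p3",627,384,.139),("p4",541,417,.139),("lever end",462,75,.139),("chute1",605,28,.155),("chute2",628,82,.155)]:
    q=ray(270+u/4,170+v/4,z);print(n,q.round(3),w2k(q).round(4))
```

```text
c1 [0.572 0.103 0.072] [0.0592 0.1656]
c2 [ 0.631 -0.06   0.072] [ 0.0579 -0.0083]
c3 [ 0.52  -0.1    0.072] [-0.0606 -0.0059]
c4 [0.459 0.063 0.072] [-0.0602  0.167 ]
tab a [0.562 0.033 0.1  ] [0.0256 0.1034]
tab b [0.513 0.017 0.1  ] [-0.0258  0.1055]
p1 [ 0.461 -0.133  0.139] [-0.1275 -0.0172]
p2 [ 0.478 -0.178  0.139] [-0.1275 -0.0649]
p3 [ 0.443 -0.192  0.139] [-0.1645 -0.066 ]
p4 [ 0.426 -0.148  0.139] [-0.1653 -0.0183]
lever end [ 0.603 -0.109  0.139] [ 0.014  -0.0442]
chute1 [ 0.626 -0.182  0.155] [ 0.0106 -0.1202]
chute2 [ 0.598 -0.193  0.155] [-0.0201 -0.1207]
```

Emit:
{"api": "apply_moves", "payload": {
  "plan": "-1 0 0 0 0 0 0; 0 0.03 -0.025 0 0 0 -8; 1 0.07 -0.06 0 0 0 -16; 1 0.11 -0.095 0 0 0 -24; 1 0.15 -0.13 0 0 0 -32"
}}

```text
clock: 0.6
tcp_pos: [0.2506, -0.4002, 0.2363]
tcp_rot: [-3.142, -0.0, 0.813]
ft_force: [0.6, -0.6, 1.0]
opening: 0.0621
finger_force: 0.0
```

```bash
cat >> h.py <<'E'
O=O-.012*np.array([-np.sin(TH),np.cos(TH)])
E
python3 -c "
from h import *
go(0,.09,.2)"
```

```text
shift [ 0.4946 -0.0599  0.0365] turn [ 1.000e-02 -2.000e-02 -6.391e+01] now k [-0.4178 -0.1814] 0.2363 F [ 0.62 -0.62  0.99] t 0.6
```

Emit:
{"api": "apply_moves", "payload": {
  "plan": "1 0.04 -0.005 0 0 0 -8; 1 0.08 -0.01 0 0 0 -16; 1 0.12 -0.015 0 0 0 -24; 1 0.16 -0.02 0 0 0 -32; 1 0.2 -0.025 0 0 0 -40"
}}

```text
clock: 1.1
tcp_pos: [0.3707, -0.2385, 0.2366]
tcp_rot: [3.141, 0.0, 1.512]
ft_force: [0.6, -0.6, -0.2]
opening: 0.0216
finger_force: 0.0
```

```bash
python3 -c "
from h import *
go(0,.09,.2)"
```

```text
shift [0.2488 0.1619 0.0366] turn [ 1.000e-02  1.000e-02 -2.387e+01] now k [-0.2487 -0.0719] 0.2366 F [ 0.58 -0.64 -0.22] t 1.1
```

Emit:
{"api": "apply_moves", "payload": {
  "plan": "1 0.04 0.025 0 0 0 -8; 1 0.08 0.05 0 0 0 -16; 1 0.12 0.08 0 0 0 -23.5; 1 0.16 0.105 0 0 0 -23.5; 1 0.2 0.13 0 0 0 -23.5"
}}

```text
clock: 1.6
tcp_pos: [0.5135, -0.0469, 0.2366]
tcp_rot: [3.142, 0.0, 1.917]
ft_force: [0.8, -0.9, -0.3]
opening: 0.0004
finger_force: 0.0
```

Emit:
{"api": "apply_moves", "payload": {
  "plan": "1 0 0 0 0 0 0; 1 0 0 0 0 0 0"
}}

```text
clock: 1.8
tcp_pos: [0.5126, -0.0481, 0.2362]
tcp_rot: [-3.141, -0.0, 1.919]
ft_force: [0.8, -0.2, 0.0]
opening: 0.0007
finger_force: 0.0
```

```bash
python3 -c "
from h import *
go(0,.09,.14);go(0,.09,.106)"
```

```text
shift [0.0337 0.0489 0.0962] turn [-0.06 -0.01 -0.55] now k [-0.0491  0.0567] 0.2362 F [ 0.83 -0.16  0.02] t 1.8
shift [0.0337 0.0489 0.1302] turn [-0.06 -0.01 -0.55] now k [-0.0491  0.0567] 0.2362 F [ 0.83 -0.16  0.02] t 1.8
```

Emit:
{"api": "apply_moves", "payload": {
  "plan": "1 0.034 0.049 0 0 0 -0.5; 1 0.034 0.049 0.04 0 0 -0.5; 1 0.034 0.049 0.08 0 0 -0.5; 1 0.034 0.049 0.11 0 0 -0.5; 1 0.034 0.049 0.11 0 0 -0.5"
}}

```text
clock: 2.3
tcp_pos: [0.543, -0.0009, 0.1219]
tcp_rot: [-3.133, -0.005, 1.923]
ft_force: [-0.5, 0.2, 0.6]
opening: 0.0003
finger_force: 0.0
```

Run:
```python
from h import *
go(0,.09,.107)
f=grab_frame("scene");save(f,"s2.png");c=f["pixels"][130:290,150:390];cv2.imwrite("pics/s2c.png",cv2.resize(c,None,fx=3,fy=3,interpolation=cv2.INTER_CUBIC)[...,::-1])
```

```text
shift [-0.0003  0.0042  0.0148] turn [-0.49 -0.29 -0.31] now k [-0.0041  0.0902] 0.1219 F [-0.46  0.15  0.64] t 2.3
```

View pics/s2c.png

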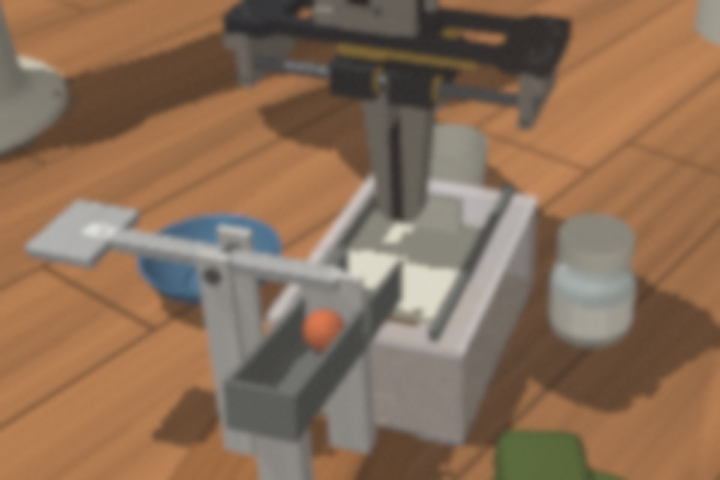

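The fingertips at (400,215) hang over the hatch plate, on the chute side of the tab at (440,210). Nothing is touching.

Emit:
{"api": "apply_moves", "payload": {
  "plan": "1 0 0.002 0.01 0 0 0; 1 0 0.002 0.018 0 0 0; 1 0.005 0.002 0.018 0 0 0; 1 0.01 0.002 0.018 0 0 0; 1 0.02 0.002 0.018 0 0 0"
}}

```text
clock: 2.85
tcp_pos: [0.5425, 0.0192, 0.1093]
tcp_rot: [3.141, 0.001, 1.925]
ft_force: [0.5, -1.4, 0.1]
opening: 0.0002
finger_force: 0.7
```

```bash
python3 -c "
from h import *
go(0,.155,.107)"
```

```text
shift [ 0.0457 -0.0026  0.0022] turn [ 0.05  0.07 -0.21] now k [0.0025 0.1093] 0.1093 F [ 0.53 -1.35  0.06] t 2.85
```

Emit:
{"api": "apply_moves", "payload": {
  "plan": "1 0.01 0 0 0 0 0; 1 0.02 0 0 0 0 0; 1 0.03 0 0 0 0 0; 1 0.036 0 0 0 0 0; 1 0.04 0 0 0 0 0"
}}

```text
clock: 3.35
tcp_pos: [0.5281, 0.0576, 0.1087]
tcp_rot: [3.141, 0.0, 1.926]
ft_force: [1.0, -0.9, 0.9]
opening: 0.0004
finger_force: 0.6
```

Emit:
{"api": "apply_moves", "payload": {
  "plan": "1 0.002 0 0 0 0 0; 1 0.004 0 0 0 0 0; 1 0.004 0 0 0 0 0"
}}

```text
clock: 3.65
tcp_pos: [0.5269, 0.0605, 0.1086]
tcp_rot: [-3.142, 0.0, 1.925]
ft_force: [0.5, -0.5, 0.3]
opening: 0.0004
finger_force: 0.5
```

```bash
python3 -c "
from h import *
go(0,.155,.107)"
```

```text
shift [ 0.0016 -0.0023  0.0016] turn [-0.    0.01 -0.19] now k [0.0023 0.1534] 0.1086 F [ 0.47 -0.52  0.3 ] t 3.65
```

Emit:
{"api": "apply_moves", "payload": {
  "plan": "1 0.002 0 0 0 0 0; 1 0.003 0 0 0 0 0; 1 0.004 0 0 0 0 0; 1 0.004 0 0 0 0 0"
}}

```text
clock: 4.05
tcp_pos: [0.5268, 0.0609, 0.1087]
tcp_rot: [3.141, 0.007, 1.925]
ft_force: [4.9, -11.8, -3.8]
opening: 0.0002
finger_force: 6.7
```

Run:
```python
from h import *
go(0,.155,.107)
f=grab_frame("top");P=pts(f);Z=P[...,2];m=np.zeros(Z.shape,bool);m[200:260,280:325]=1
q=P[m&(Z>.088)&(Z<.115)];k=np.array([w2k(p) for p in q]);print(len(k),np.percentile(k,[5,50,95],0) if len(k) else 0)
f["pixels"]=cv2.resize(f["pixels"][170:280,270:440],None,fx=3,fy=3,interpolation=cv2.INTER_CUBIC);save(f,"t3.png")
```

```text
shift [ 0.0012 -0.0023  0.0017] turn [ 0.02  0.4  -0.18] now k [0.0023 0.1538] 0.1087 F [  4.9  -11.83  -3.76] t 4.05
0 0
```

View pics/t3.png

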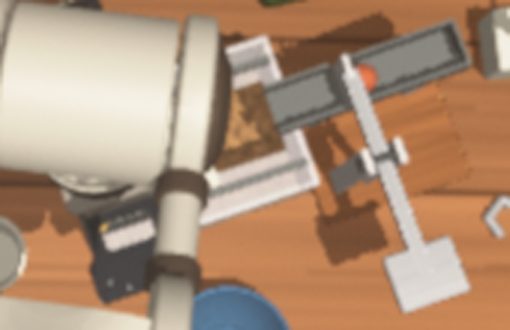

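The hatch hit its stop with 12 N, and the picture shows the roof opening uncovered at (250,125). Next, the paddle.

Emit:
{"api": "apply_moves", "payload": {
  "plan": "1 -0.006 0 0 0 0 0; 1 -0.01 0 -0.04 0 0 0; 1 -0.01 0 -0.085 0 0 0; 1 -0.04 -0.03 -0.1 0 0 0; 1 -0.075 -0.06 -0.1 0 0 0"
}}

```text
clock: 4.6
tcp_pos: [0.4965, -0.0271, 0.212]
tcp_rot: [3.137, 0.003, 1.928]
ft_force: [0.4, -1.0, -0.1]
opening: 0.0001
finger_force: 0.0
```

Emit:
{"api": "apply_moves", "payload": {
  "plan": "1 -0.03 -0.03 0 0 0 0; 1 -0.06 -0.06 0 0 0 0; 1 -0.09 -0.085 0 0 0 0; 1 -0.105 -0.09 0 0 0 0; 1 -0.105 -0.09 0 0 0 0"
}}

```text
clock: 5.1
tcp_pos: [0.4472, -0.1578, 0.2085]
tcp_rot: [3.141, -0.001, 1.922]
ft_force: [0.4, -0.0, 1.0]
opening: 0.0004
finger_force: 0.0
```

```bash
python3 -c "
from h import *
go(-.152,-.029,.165);go(-.152,-.029,.121)"
```

```text
shift [-0.0059 -0.0032  0.0435] turn [ 0.02 -0.05 -0.38] now k [-0.1488 -0.0232] 0.2085 F [ 0.39 -0.    1.02] t 5.1
shift [-0.0059 -0.0032  0.0875] turn [ 0.02 -0.05 -0.38] now k [-0.1488 -0.0232] 0.2085 F [ 0.39 -0.    1.02] t 5.1
```

Emit:
{"api": "apply_moves", "payload": {
  "plan": "1 -0.006 -0.003 0.02 0 0 0; 1 -0.006 -0.003 0.04 0 0 0; 1 -0.006 -0.003 0.055 0 0 0; 1 -0.006 -0.003 0.07 0 0 0; 1 -0.006 -0.003 0.078 0 0 0"
}}

```text
clock: 5.6
tcp_pos: [0.4472, -0.1615, 0.1298]
tcp_rot: [3.141, -0.001, 1.927]
ft_force: [1.0, 1.4, 4.2]
opening: 0.0005
finger_force: 1.4
```

Emit:
{"api": "apply_moves", "payload": {
  "plan": "1 0 0 0.003 0 0 0; 1 0 0 0.006 0 0 0; 1 0 0 0.008 0 0 0; 1 0 0 0.008 0 0 0; 1 0 0 0.008 0 0 0"
}}

```text
clock: 6.1
tcp_pos: [0.4467, -0.1633, 0.123]
tcp_rot: [3.141, 0.0, 1.925]
ft_force: [-0.2, 1.9, 4.1]
opening: 0.0005
finger_force: 1.4
```

```bash
cat >> h.py <<'E'
def view(n,out,z=3):
    f=grab_frame(n);y,x=(slice(130,290),slice(150,390)) if n=="scene" else (slice(170,280),slice(270,440))
    f["pixels"]=cv2.resize(f["pixels"][y,x],None,fx=z,fy=z,interpolation=cv2.INTER_CUBIC);save(f,out)
E
python3 -c "
from h import *
go(-.152,-.029,.121);view('scene','s4.png')"
```

```text
shift [-0.0009 -0.0008  0.002 ] turn [ 0.02  0.01 -0.19] now k [-0.1512 -0.0281] 0.123 F [-0.22  1.91  4.09] t 6.1
```

View pics/s4.png

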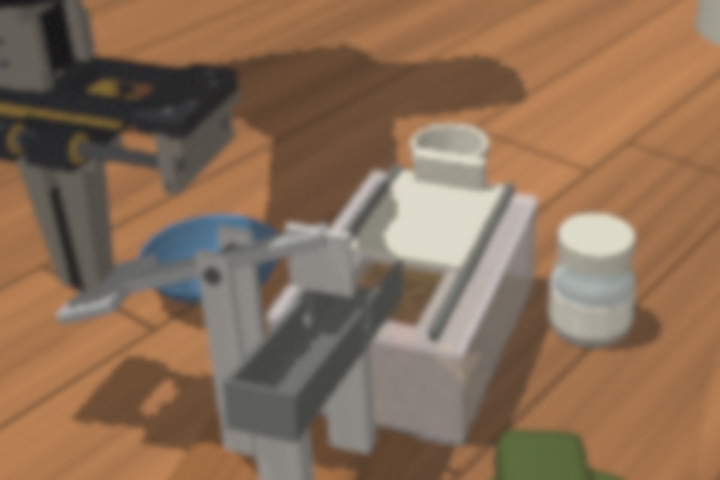

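The lever is pressed down, the gate is lifted at (325,260), and the ball has left the chute. I'll wait a little longer, then find it.

Emit:
{"api": "apply_moves", "payload": {
  "plan": "1 0 0 0 0 0 0; 1 0 0 0 0 0 0; 1 0 0 0 0 0 0; 1 0 0 0 0 0 0; 1 0 0 0 0 0 0"
}}

```text
clock: 6.65
tcp_pos: [0.4467, -0.1634, 0.1227]
tcp_rot: [3.141, 0.0, 1.925]
ft_force: [0.8, 0.3, 3.3]
opening: 0.0003
finger_force: 1.4
```

Run:
```python
from h import *
go(-.152,-.029,.121)
for n in("top","scene"):
    f=grab_frame(n);p=cv2.cvtColor(f["pixels"],cv2.COLOR_RGB2HSV);m=((p[...,0]<9)&(p[...,1]>150)&(p[...,2]>120)).astype(np.uint8)
    k,l,s,c=cv2.connectedComponentsWithStats(m);P=pts(f)
    for i in range(1,k):
        if s[i,4]>8: q=np.median(P[l==i],0);print(n,s[i,4],c[i].round(),q.round(3),w2k(q).round(3))
view("top","t5.png",4)
```

```text
shift [-0.0008 -0.0008  0.0017] turn [ 0.01  0.02 -0.19] now k [-0.1512 -0.0282] 0.1227 F [0.75 0.3  3.32] t 6.65
```

View pics/t5.png

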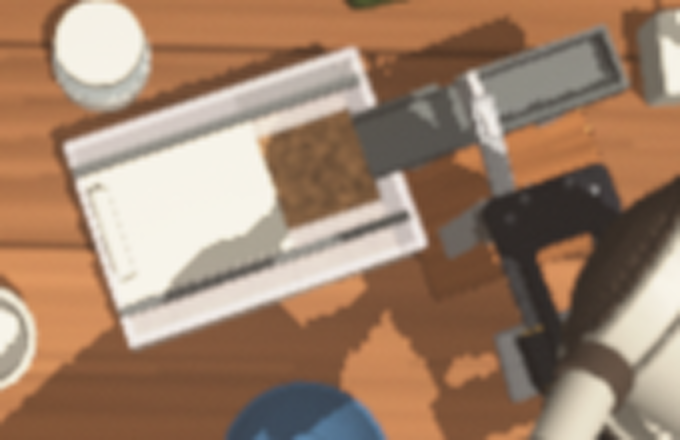

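The opening shows only substrate at (320,165), and no ball is left in the chute or on the plank, so it is inside. I'll release the lever and go behind the tab.

Emit:
{"api": "apply_moves", "payload": {
  "plan": "1 0 0 -0.01 0 0 0; 1 0 0 -0.02 0 0 0; 1 0 0 -0.03 0 0 0; 1 0 0 -0.05 0 0 0; 1 0 0 -0.09 0 0 0"
}}

```text
clock: 7.3
tcp_pos: [0.445, -0.162, 0.2113]
tcp_rot: [-3.139, -0.005, 1.925]
ft_force: [1.2, -0.2, -0.6]
opening: 0.0004
finger_force: 0.0
```

Emit:
{"api": "apply_moves", "payload": {
  "plan": "1 0.04 0.02 -0.005 0 0 0; 1 0.08 0.05 -0.005 0 0 0; 1 0.12 0.08 -0.005 0 0 0; 1 0.16 0.11 -0.005 0 0 0; 1 0.195 0.14 -0.005 0 0 0"
}}

```text
clock: 7.8
tcp_pos: [0.5105, 0.0707, 0.2186]
tcp_rot: [3.14, 0.0, 1.926]
ft_force: [1.2, -0.8, -0.5]
opening: 0.0005
finger_force: 0.0
```

Emit:
{"api": "apply_moves", "payload": {
  "plan": "1 0.03 0.011 0 0 0 0; 1 0.034 0.011 0 0 0 0; 1 0.034 0.011 0 0 0 0"
}}

```text
clock: 8.1
tcp_pos: [0.5085, 0.1045, 0.218]
tcp_rot: [3.141, 0.0, 1.927]
ft_force: [-0.7, -1.3, 0.4]
opening: 0.0004
finger_force: 0.0
```

Run:
```python
from h import *
go(0,.198,.108)
f=grab_frame("scene");p=cv2.cvtColor(f["pixels"],cv2.COLOR_RGB2HSV)[150:300,220:340]
view("scene","s6.png")
```

```text
shift [-0.003  -0.0005  0.11  ] turn [ 0.02  0.01 -0.08] now k [0.0005 0.201 ] 0.218 F [-0.7  -1.32  0.36] t 8.1
```

View pics/s6.png

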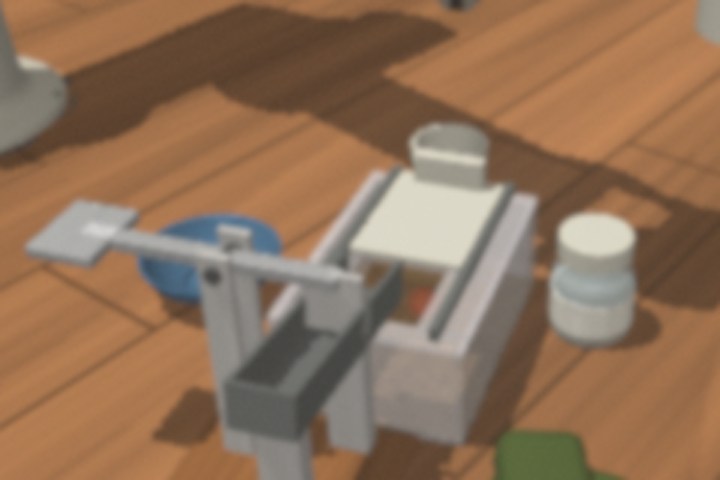

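The ball is inside the keeper at (420,300) and the lever is level again. Next I'll descend behind the tab and push it shut.

Emit:
{"api": "apply_moves", "payload": {
  "plan": "1 -0.002 0 0.04 0 0 0; 1 -0.002 0 0.075 0 0 0; 1 -0.002 0 0.1 0 0 0; 1 -0.002 0 0.109 0 0 0; 1 -0.002 0 0.109 0 0 0"
}}

```text
clock: 8.7
tcp_pos: [0.5087, 0.101, 0.1078]
tcp_rot: [-3.139, -0.001, 1.924]
ft_force: [-0.1, 0.0, -0.1]
opening: 0.0005
finger_force: 0.0
```

Emit:
{"api": "apply_moves", "payload": {
  "plan": "1 -0.008 0 0 0 0 0; 1 -0.016 0 0 0 0 0; 1 -0.026 0 0 0 0 0; 1 -0.036 0 0 0 0 0; 1 -0.046 0 0 0 0 0"
}}

```text
clock: 9.2
tcp_pos: [0.5261, 0.058, 0.1092]
tcp_rot: [3.14, 0.0, 1.925]
ft_force: [-0.6, 1.1, 0.6]
opening: 0.0006
finger_force: 0.6
```

```bash
python3 -c "
from h import *
go(0,.12,.108)"
```

```text
shift [-0.0313 -0.0006  0.0012] turn [ 0.07  0.02 -0.2 ] now k [0.0007 0.1513] 0.1092 F [-0.55  1.14  0.61] t 9.2
```

Emit:
{"api": "apply_moves", "payload": {
  "plan": "1 -0.01 0 0 0 0 0; 1 -0.018 0 0 0 0 0; 1 -0.023 0 0 0 0 0; 1 -0.027 0 0 0 0 0; 1 -0.027 0 0 0 0 0"
}}

```text
clock: 9.7
tcp_pos: [0.5347, 0.0331, 0.1084]
tcp_rot: [-3.141, 0.0, 1.925]
ft_force: [-1.0, 0.4, -0.7]
opening: 0.0006
finger_force: 0.0
```

Emit:
{"api": "apply_moves", "payload": {
  "plan": "1 -0.002 0 0 0 0 0; 1 -0.003 0 0 0 0 0; 1 -0.003 0 0 0 0 0"
}}

```text
clock: 10.0
tcp_pos: [0.5355, 0.0308, 0.1084]
tcp_rot: [-3.141, -0.0, 1.925]
ft_force: [-0.3, 0.8, -0.4]
opening: 0.0008
finger_force: 0.3
```

```bash
python3 -c "
from h import *
go(0,.12,.108)"
```

```text
shift [-0.0026  0.      0.0004] turn [-0.03 -0.01 -0.18] now k [-0.      0.1226] 0.1084 F [-0.32  0.76 -0.37] t 10.0
```

Emit:
{"api": "apply_moves", "payload": {
  "plan": "1 -0.002 0 0 0 0 0; 1 -0.003 0 0 0 0 0; 1 -0.004 0 0 0 0 0; 1 -0.004 0 0 0 0 0"
}}

```text
clock: 10.4
tcp_pos: [0.537, 0.027, 0.1085]
tcp_rot: [-3.141, -0.0, 1.925]
ft_force: [-0.5, 1.4, 0.4]
opening: 0.0007
finger_force: 0.6
```

Emit:
{"api": "apply_moves", "payload": {
  "plan": "1 -0.001 0 0 0 0 0; 1 -0.002 0 0 0 0 0; 1 -0.003 0 0 0 0 0; 1 -0.003 0 0 0 0 0"
}}

```text
clock: 10.8
tcp_pos: [0.5371, 0.0267, 0.1085]
tcp_rot: [-3.141, -0.006, 1.925]
ft_force: [-4.8, 10.4, 3.2]
opening: 0.0005
finger_force: 5.5
```

The hatch reached its shut stop at 11 N, after 65 mm of tab travel. I'll withdraw.

Emit:
{"api": "apply_moves", "payload": {
  "plan": "1 0.008 0 0 0 0 0; 1 0.012 0 -0.01 0 0 0; 1 0.012 0 -0.05 0 0 0; 1 0.012 0 -0.1 0 0 0; 1 0.012 0 -0.12 0 0 0"
}}

```text
clock: 11.3
tcp_pos: [0.5367, 0.0349, 0.2351]
tcp_rot: [3.133, 0.005, 1.925]
ft_force: [0.7, -0.4, -0.8]
opening: 0.0001
finger_force: 0.0
```

Emit:
{"api": "apply_moves", "payload": {
  "plan": "1 0 0 0 0 0 0; 1 0 0 0 0 0 0; 1 0 0 0 0 0 0"
}}

```text
clock: 11.6
tcp_pos: [0.5331, 0.0355, 0.2269]
tcp_rot: [-3.139, -0.001, 1.925]
ft_force: [-0.1, -0.4, -0.0]
opening: 0.0001
finger_force: 0.0
```

```bash
python3 -c "
from h import *
view('scene','s7.png');go(0,.13,.22)"
```

```text
shift [0.0021 0.0008 0.0067] turn [-0.17 -0.08 -0.19] now k [-0.0008  0.1279] 0.2267 F [ 0.45 -0.75  0.94] t 11.65
```

View pics/s7.png

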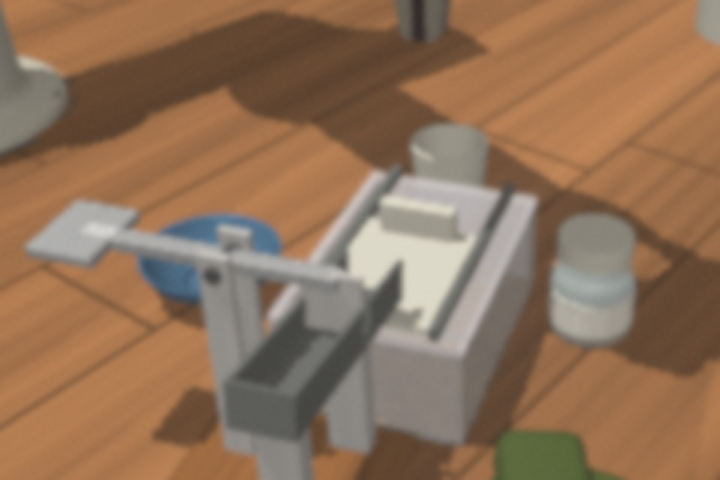

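The hatch is shut (tab at (420,215)), the lever is level, and the tool is clear.

```bash
python3 -c "
from h import *
print(hand_in())"
```

```text
the job is handed in; nothing more can be done
None
```

The job is handed in, with no verdict returned: the camera showed the ball inside the keeper, the hatch was pushed shut against its stop, and the lever came back level; it took about 12 s of the 53 s allowed.

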